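Zero the insert-life counter and show a turning tool to the inspection camera

TASK

A turning tool is due for its edge check: first turn the reset knob of the insert-life counter back anticlockwise until it is at its zero stop, then take the black turning tool out of the tool rack by its square shank. Hold it up, same side up as it lay in the rack, so that its bar points along the camera's line of sight straight at the lens with the insert end towards the glass, the tip at the camera's focus, 90 mm in front of the middle of the glass. Do not touch the camera or its stand, leave everything else where it is, and finish while still holding the tool steady there in the air: it is not put down.

Things in the scene. Friction and masses are not known exactly. Their poses are not given: they have to be found in the camera images.
- reset_knob (a joint): black reset knob on top of the grey insert-life counter; value in rad, 0 = zero stop (hard stop), grows clockwise seen from above, starts between 0.6 and 1.3. It stays where it is left, turns against about 0.04 N m. Its grip is an upright bar 42 mm long, 14 mm thick, 32 mm tall; the white line on the bar's top points to the red mark on the counter at 0
- reset_knob_grip (a point): point on the knob's vertical axis, in the bar, 7 mm below the bar's top; its x axis runs along the bar, the white line is at the -x end. At knob value 0 the bar lies along the counter's x axis
- life_counter: grey counter box fixed to the worktop, 110 x 90 x 55 mm (x, y, z); origin at the middle of its underside. The knob's axis is the box's z axis through the origin, the grip point 92 mm above the worktop, the bar's top 99 mm
- turning_tool: black lathe tool holder, 133 mm long, square shank 16 x 16 mm, gold cutting insert at one end; about 0.23 kg. Origin under its middle, y along the bar, insert end at -y, z up as it lies; shank x -5 to 11, y -39 to 66, z 0 to 16 mm; head x -9 to 11, y -66 to -36, z up to 20 mm. It lies loose in one of the rack's three notches, insert end away from the robot
- tool_shank (a point): middle of the square shank of the turning tool where it bridges the gap between the two combs of the rack, 15 mm from the tool's origin to the blunt end, 8 mm above its underside; grip here, from above, fingers on the two sides. Same axes as the tool. Lies about 38 mm above the worktop at the start
- tool_tip (a point): front end of the turning tool, middle of the front edge of the gold insert: 81 mm ahead of tool_shank along the tool's -y, 8 mm to its -x, 6 mm above it. Same axes as the tool
- tool_rack: tool rack fixed to the worktop: white plate 110 x 190 x 8 mm carrying two blue combs across it, 10 mm thick, at x = -36 and +36 mm, so 62 mm clear between them. Each has three notches 26 mm wide at y = -62, 0 and 62 mm, notch floors 30 mm above the worktop, comb tops 40 mm. Origin at the middle of its underside. Tools lie along its x axis, tips to +x
- blue_deburrer: blue deburring tool, 141 x 19 x 15 mm, in another notch of the rack; bystander. Origin under its middle, y along it
- centre_punch: thin dark punch, 115 x 11 x 10 mm, in the third notch of the rack; bystander. Origin under its middle, y along it
- camera_stand: stand of the inspection camera, fixed to the worktop: foot 130 x 120 mm, post 350 mm high behind the lens. Origin at worktop level; x points from the lens to the post. Not to be touched
- camera_head: blue inspection camera with a round black ring light (62 mm across) and the lens glass in its middle, looking down at 25 degrees towards the robot's side. Origin at the middle of the glass, 270 mm above the worktop; x axis = line of sight pointing INTO the camera (rises 25 degrees), y level. Not to be touched
- focus_point (a point): camera's focus: the point on the line of sight 90 mm in front of the glass, about 232 mm above the worktop; same axes as the camera head. The tool tip belongs here, with the bar along x
- sleeve_0: grey turned steel sleeve with a flange, 32 mm across, 24 mm high; bystander. Origin under its middle
- sleeve_2: as sleeve_0; bystander
- sleeve_5: slim grey sleeve, 25 mm across, 36 mm high; bystander. Origin under its middle
- collet: slotted spring collet, 29 mm across, 31 mm high; bystander. Origin under its middle
Not all that is in view belongs to the job. There is more than one size of the turning_tool; the job needs the larger.

How it is judged:
On the way, in this order (a step that is already met when the one before it is completed fails the run):
1. the reset knob is back at its zero stop (value of joint reset_knob below 0.09 rad), for 0.2 s.
2. the turning tool is lifted out of the rack, in the fingers (height (world z) of tool_shank above 0.09 m and contact force between turning_tool and the fingers above 2 N and contact force between turning_tool and tool_rack below 0.1 N), for 0.2 s.
At the end, for the whole second after the job is handed in: Knob under 0.09 rad. Tool held still in the air by the fingers alone, same side up; tip within 13 mm of the focus point, bar within 9 degrees of the line of sight, insert end towards the lens, not rolled over 11 degrees about its length (value of joint reset_knob below 0.09 rad and distance between tool_tip and focus_point below 0.013 m and angle between the y axis of turning_tool and the x axis of camera_head, either way round below 0.16 rad and angle between the x axis of turning_tool and the y axis of camera_head, either way round below 0.2 rad and x of turning_tool in the frame of focus_point below -0.04 m and angle between turning_tool's own z axis and vertical below 0.7 rad and contact force between turning_tool and the fingers above 2 N and contact force between turning_tool and camera_stand below 0.1 N and contact force between turning_tool and tool_rack below 0.1 N and linear speed of turning_tool below 0.02 m/s and angular speed of turning_tool below 0.15 rad/s); the arm keeps its last pose, push and grip.
It fails at once if the camera or its stand is touched (contact force between anything else and camera_stand above 1 N).
It fails at once if another tool in the rack, a sleeve or the collet is moved more than 20 mm (distance of any of blue_deburrer, centre_punch, sleeve_0, sleeve_2, sleeve_5, collet from where it was at the start of the episode above 0.02 m).
It also fails if it takes over 45 s, if anything falls off the work surface, if the arm or the gripper's body presses on something with over 40 N, if the wrist force passes 120 N, or if a joint passes its speed limit or range.

ROBOT

A 7-joint arm with a two-finger parallel gripper is mounted at the origin on a cart in front of the work surface, level with it; the furniture and walls round the work are solid. World frame = base frame: x ahead of the robot, y to its left, z up, the work surface at z = 0. Lengths are in m, angles in rad, forces in N, time in s.
With the tool pointing down it reaches from about 0.4 to 0.85 m from the base axis. Payload 4.5 kg.
Tool frame: the origin (TCP) lies between the finger pads, 19 mm behind the fingertips; this is the grasp point; z points along the fingers, y is the line along which they close (so a half turn about z gives the same grasp; the last joint's range is limited). The gripper opens to 85 mm and grips with 20 to 120 N. Pads are 22 mm wide; open, the fingers measure 114 mm over their backs; the gripper's body (76 mm by 85 mm) begins 54 mm behind the grasp point. The pads swing forward as they close: fully open they stand 13 mm farther back than shut.
Start: joints at [1.277, 0.689, -0.195, 1.565, 0.157, 0.902, -0.215], TCP at [0.201, -0.592, 0.25] pointing down, gripper open.
Joint ranges: [-3.01, 3.01], [-0.46, 2.08], [-1.47, 1.51], [0.13, 2.56], [-1, 4.14], [0.04, 2.09], [-2.66, 2.66]. Speed limits (rad/s): [2.57, 2.57, 3.14, 3.14, 3.14, 3.14, 3.14].

INTERFACE

Orientations are given as [roll, pitch, yaw] about the fixed x, y, z axes, in that order (R = Rz(yaw) Ry(pitch) Rx(roll)).
In Python, from station import env, imaging gives the robot as it stands. The module is installed in compiled form; this text tells all that it offers. Calls block until the motion is done:
- env.movep(position, orientation): joint-space move of the TCP to a pose.
- env.movel(position, max_speed=0.15, rotation=None, max_force=None): straight line of the TCP; rotation=None keeps the orientation; max_speed is the mean speed in m/s. With max_force (N) it stops when the force on the tool has changed by that much, and returns True; else False.
- env.movej(angles): joint-space move.
- env.gripper_to(opening, squeeze=None): finger opening in m; squeeze is the grip in N (None keeps the last); returns when the fingers have stopped.
- env.sleep(seconds).
- env.solve_ik(position, orientation): joint angles nearest the present ones, or None.
- env.observe(): the state.
- imaging.capture(name): name is "scene" or "top"; returns the picture (420x560x3 uint8, red, green, blue); there is no depth.
- imaging.calibration(name): a dict with "mtx" (3x3 intrinsics, pixels), "cam_to_world" (4x4, takes a point from camera to world coordinates). Camera axes: x right, y up, looking along -z (the intrinsics and any distortion apply to the point x, -y, -z); pixel columns grow to the right and rows downward; lengths in m; the calibration is good to about 2 mm. A picture is of the moment at which its call begins. calibration takes no time and is no camera call.
A pose or a line that the arm cannot do raises env.MotionError and nothing moves.
- env.sign_off(): hands the job in; it is judged then, once.
The state is a dict: "time": time; "joint_pos": joint angles; "joint_vel": joint speeds; "joint_torque": joint torques, N m; "tool_pos": TCP position; "tcp_rot": TCP orientation; "wrist_force": force on the tool from outside, world axes, zero at the start; "moment": the same for the moment, N m; "opening": finger opening in m; "gripper_force": force on a finger pad.
Only numpy, scipy, OpenCV 4.12 (cv2) and the standard library are available. Lean on these libraries where they do the work, as an engineer would, in place of code of your own. Each camera call takes 0.05 s, during which the arm holds its last target. There are 200 camera calls.

## Working session

There is one attempt and no reset: what is moved stays moved. The work goes in short steps, each a Python script; the robot and the scene stay as the last script left them, time stands still between calls to the robot, and variables do not carry over. Pictures are saved under pics/ and viewed, at most 10 in all, crops included, and the job is handed in when it is done.

```bash
mkdir -p pics; python3 - <<'E'
from station import env, imaging
import cv2, numpy as np
for n in ("scene","top"):
    im=imaging.capture(n); cv2.imwrite(f"pics/{n}0.png",im[:,:,::-1])
    c=imaging.calibration(n); print(n,{k:np.round(v,4).tolist() for k,v in c.items()})
s=env.observe(); print(s["time"],s["tool_pos"],s["tcp_rot"],s["opening"])
E
```

```text
scene {'mtx': [[434.4354, 0.0, 282.1327], [0.0, 434.4354, 211.7947], [0.0, 0.0, 1.0]], 'cam_to_world': [[0.6909, 0.5605, -0.4566, 0.1396], [-0.7228, 0.5251, -0.4492, -0.3744], [-0.012, 0.6404, 0.768, 0.8865], [0.0, 0.0, 0.0, 1.0]]}
top {'mtx': [[437.6044, 0.0, 287.1332], [0.0, 437.6044, 210.2284], [0.0, 0.0, 1.0]], 'cam_to_world': [[0.0275, 0.9906, -0.1341, 0.4607], [-0.9993, 0.0304, 0.0197, 0.0609], [0.0236, 0.1335, 0.9908, 1.1383], [0.0, 0.0, 0.0, 1.0]]}
0.1 [ 0.20097527 -0.59121566  0.24925766] [-3.13991311e+00  1.62283776e-04  3.27856761e-01] 0.08526842584440601
```

View pics/scene0.png

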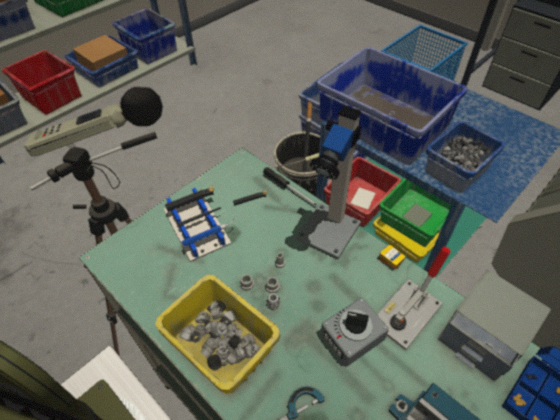

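View pics/top0.png

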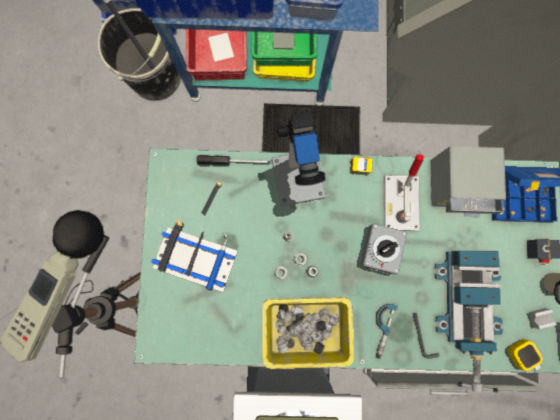

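The scene view shows the rack at about (197,222), the camera at (340,150) and the counter at (353,328). In the top view the rack is at (195,258), the camera at (306,160) and the knob at (387,248). The black tool is in the rack's left notch, and a smaller one lies loose at (211,198). Next I'll enlarge these areas.

```bash
cat > h.py <<'E'
import numpy as np, cv2
from station import env, imaging
C={n:imaging.calibration(n) for n in ("scene","top")}
def ray(n,u,v):
    K=C[n]["mtx"];T=C[n]["cam_to_world"]
    d=np.array([(u-K[0,2])/K[0,0],-(v-K[1,2])/K[1,1],-1.])
    d=T[:3,:3]@d; return T[:3,3],d/np.linalg.norm(d)
def plane(n,u,v,z):
    o,d=ray(n,u,v); return o+d*(z-o[2])/d[2]
def tri(a,b):
    (o1,d1),(o2,d2)=ray("scene",*a),ray("top",*b)
    s=np.linalg.lstsq(np.c_[d1,-d2],o2-o1,rcond=None)[0]
    p,q=o1+s[0]*d1,o2+s[1]*d2
    return (p+q)/2,np.linalg.norm(p-q)
def proj(n,p):
    K=C[n]["mtx"];T=C[n]["cam_to_world"]
    c=T[:3,:3].T@(np.asarray(p)-T[:3,3]); return np.array([K[0,0]*c[0]/-c[2]+K[0,2],K[1,1]*-c[1]/-c[2]+K[1,2]])
def crops(name,specs,ims=None):
    """specs: 4 x (view,u0,v0,w); each 400x300 panel, with pixel ticks every 10"""
    P=[]
    for n,u,v,w in specs:
        im=(ims or {}).get(n); im=imaging.capture(n) if im is None else im
        h=w*3//4; f=400/w
        c=cv2.resize(im[v:v+h,u:u+w,::-1],(400,300),interpolation=cv2.INTER_CUBIC)
        for k in range(0,w,10): cv2.line(c,(int(k*f),0),(int(k*f),5),(0,0,255) if (u+k)%10==0 else (0,255,0),1)
        for k in range(0,h,10): cv2.line(c,(0,int(k*f)),(5,int(k*f)),(0,0,255),1)
        P.append(c)
    cv2.imwrite(name,np.vstack([np.hstack(P[i:i+2]) for i in range(0,len(P),2)]))
E
python3 - <<'E'
from h import *
ims={n:cv2.imread(f"pics/{n}0.png")[:,:,::-1] for n in ("scene","top")}
crops("pics/c1.png",[("top",150,210,100),("scene",160,180,80),("top",350,215,80),("scene",310,290,80)],ims)
crops("pics/c2.png",[("top",260,100,80),("scene",300,110,80)],ims)
E
```

```text
(no output)
```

View pics/c1.png

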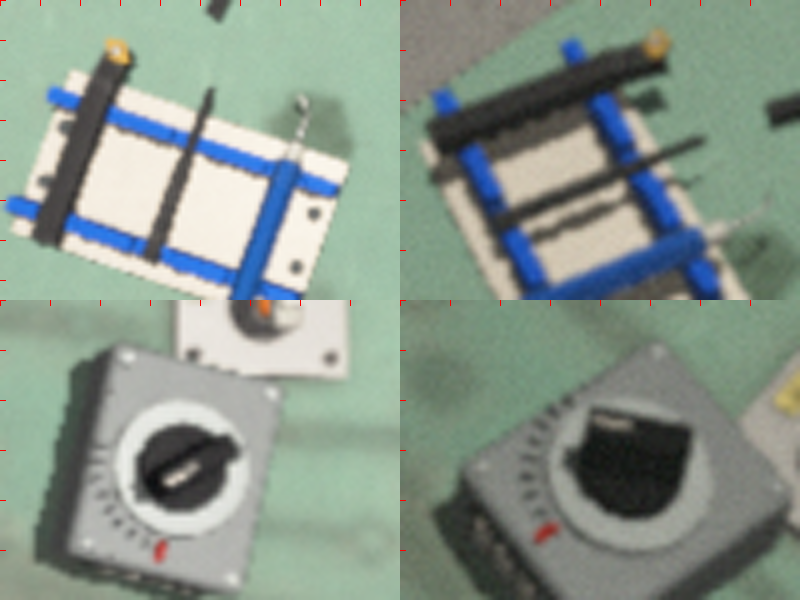

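View pics/c2.png

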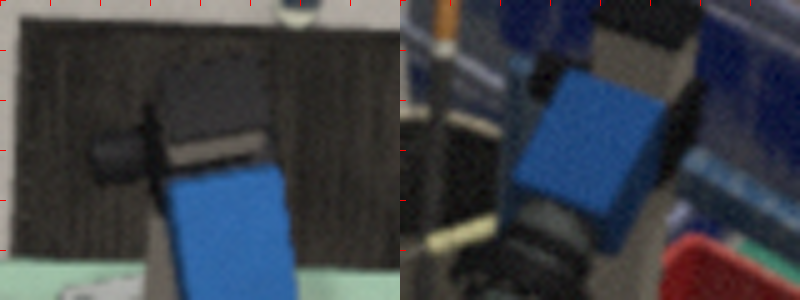

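Panel scales: top rack is 4x from (150,210), knob is 5x from (350,215).
- **Tool (top view):** it runs from the blunt end at about (162,269) to the gold tip at about (179,222).
- **Knob (top view):** the white line is at about (382..390, 252..248) and the red mark at about (382,265).

I still need the lens and foot enlarged, and colour-mask measurements.

```bash
python3 - <<'E'
from h import *
ims={n:cv2.imread(f"pics/{n}0.png")[:,:,::-1] for n in ("scene","top")}
crops("pics/c3.png",[("top",280,135,60),("scene",310,110,60),("top",260,140,80),("scene",300,190,80)],ims)
def comps(n,box,f,mn=4):
    u,v,w,h=box; hsv=cv2.cvtColor(np.ascontiguousarray(ims[n][v:v+h,u:u+w]),cv2.COLOR_RGB2HSV).astype(int)
    m=f(*hsv.transpose(2,0,1)).astype(np.uint8)
    k,l,s,c=cv2.connectedComponentsWithStats(m)
    for i in range(1,k):
        if s[i,4]>=mn:
            pts=np.argwhere(l==i)[:,::-1]+[u,v]; r=cv2.minAreaRect(pts.astype(np.float32))
            print(n,s[i,4],np.round(c[i]+[u,v],1),"box",np.round(cv2.boxPoints(r),1).tolist())
dark=lambda H,S,V:(V<75)
gold=lambda H,S,V:(H>8)&(H<30)&(S>110)&(V>110)
red=lambda H,S,V:((H<8)|(H>172))&(S>120)&(V>90)
grey=lambda H,S,V:(S<30)&(V>95)
print("gold");comps("top",(150,210,60,30),gold);comps("scene",(200,178,20,25),gold)
print("tool dark");comps("top",(150,210,40,70),dark,30);comps("scene",(160,180,60,45),dark,30)
print("red");comps("top",(350,215,60,60),red);comps("scene",(310,290,60,60),red)
print("box");comps("top",(355,218,60,60),grey,100);
print("blue");b=lambda H,S,V:(H>98)&(H<115)&(S>130)&(V>90)
comps("top",(280,120,50,60),b,60);comps("scene",(310,110,60,60),b,60)
E
```

```text
gold
top 20 [179.5 223. ] box [[177.0, 220.0], [182.0, 220.0], [182.0, 225.0], [177.0, 225.0]]
scene 10 [210.7 189.5] box [[208.6999969482422, 189.10000610351562], [212.0, 188.0], [212.8000030517578, 190.39999389648438], [209.5, 191.5]]
tool dark
top 114 [167.2 253.9] box [[158.39999389648438, 268.0], [171.6999969482422, 232.0], [177.39999389648438, 234.10000610351562], [164.10000610351562, 270.1000061035156]]
scene 357 [187.6 200. ] box [[164.89999389648438, 203.39999389648438], [210.0, 186.6999969482422], [214.3000030517578, 198.3000030517578], [169.1999969482422, 215.0]]
scene 82 [195.1 216.9] box [[175.1999969482422, 219.8000030517578], [209.0, 201.0], [214.0, 210.0], [180.1999969482422, 228.8000030517578]]
red
top 5 [381.4 264.8] box [[381.0, 264.0], [382.0, 264.0], [382.0, 266.0], [381.0, 266.0]]
scene 7 [338.7 336. ] box [[336.6000061035156, 336.20001220703125], [339.79998779296875, 334.6000061035156], [340.3999938964844, 335.79998779296875], [337.20001220703125, 337.3999938964844]]
box
top 1698 [387.9 243.4] box [[362.3999938964844, 269.8999938964844], [371.0, 211.6999969482422], [415.70001220703125, 218.3000030517578], [407.20001220703125, 276.5]]
blue
top 658 [306.2 148.2] box [[292.6000061035156, 135.89999389648438], [315.5, 132.10000610351562], [320.29998779296875, 160.8000030517578], [297.3999938964844, 164.60000610351562]]
scene 510 [337.2 137.8] box [[322.0, 145.0], [333.79998779296875, 121.4000015258789], [352.20001220703125, 130.60000610351562], [340.3999938964844, 154.1999969482422]]
```

View pics/c3.png

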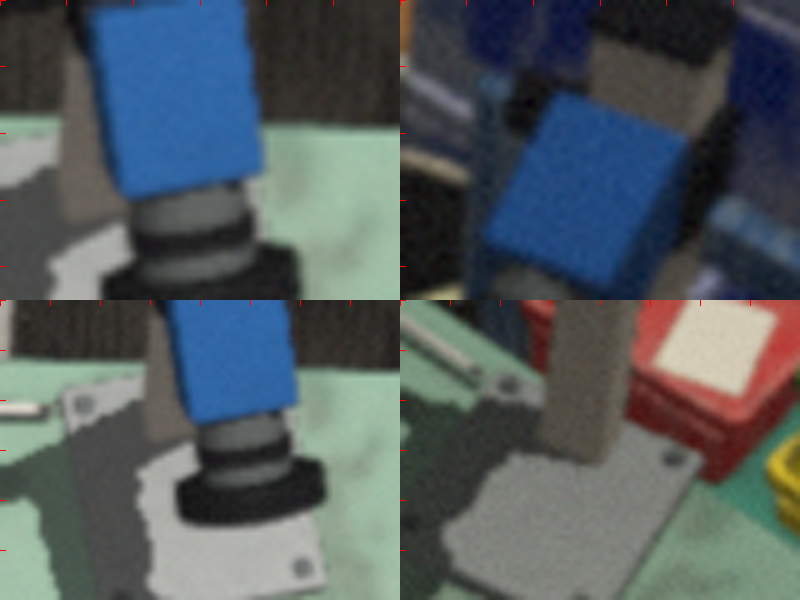

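Lens: in the top view the ring's front arc bottoms at about (309,184.8) and its side edges are at u = 295.4 and 325.2. The blue body's top corners are visible in both views. Now I'll triangulate everything.

```bash
cat > meas.py <<'E'
from h import *
ims={n:cv2.imread(f"pics/{n}0.png")[:,:,::-1] for n in ("scene","top")}
r=lambda x:np.round(x,4)
# camera blue box top corners FL FR BR BL
S=[(323,144.8),(341.8,152.5),(353.2,131.3),(334,123.8)];T=[(299.2,164.6),(319.5,160.8),(316.5,134.5),(293.2,136.2)]
B=[tri(a,b) for a,b in zip(S,T)]
for p,e in B: print("blue",r(p),r(e))
P=np.array([p for p,_ in B])
f=P[1]-P[0];l=(P[2]+P[3]-P[0]-P[1])/2; print("yaw from front edge",np.arctan2(f[1],f[0])+np.pi/2,"from length",np.arctan2(l[1],l[0]),"rise",np.degrees(np.arcsin(l[2]/np.linalg.norm(l))))
rt=plane("top",309.6,184.8,.298); print("rim top",r(rt))
for u,v in((272.4,158.4),(325.4,197)): print("foot",r(plane("top",u,v,.008)))
# counter
S=[(361.4,298.4),(388,328),(345,350),(323,324.4)];T=[(374,224.4),(406,233.4),(397,272),(364.4,265.4)]
K=[tri(a,b) for a,b in zip(S,T)]
for (p,e),t in zip(K,T): print("counter",r(p),r(e),"plane",r(plane("top",*t,.055)))
Q=np.array([plane("top",*t,.055) for t in T]);print("centre",r(Q.mean(0)),"tri",r(np.mean([p for p,_ in K],0)))
x=(Q[0]+Q[1]-Q[2]-Q[3]);y=Q[0]+Q[3]-Q[1]-Q[2];print("yaw",np.arctan2(x[1],x[0]),np.arctan2(y[1],y[0])-np.pi/2,"size",np.linalg.norm(x)/2,np.linalg.norm(y)/2)
a,b=plane("top",379,253,.095),plane("top",397,243,.095);print("bar",r(a),r(b),r((a+b)/2),"yaw",np.arctan2(*(b-a)[1::-1]))
a,b=plane("top",381.9,252.3,.099),plane("top",390,248,.099);print("line yaw",np.arctan2(*(b-a)[1::-1]), r(a),r(b),"red",r(plane("top",381.6,265,.055)))
# tool centreline
L={}
for n,(u0,v0,w,h),ax in (("top",(152,238,32,28),0),("scene",(172,184,30,36),1)):
    V=ims[n][v0:v0+h,u0:u0+w].max(2).astype(int); m=(V<105).astype(np.uint8)
    k,lab,st,_=cv2.connectedComponentsWithStats(m); m=lab==1+np.argmax(st[1:,4]); pts=[]
    for i in range(m.shape[ax]):
        j=np.flatnonzero(m[i] if ax==0 else m[:,i])
        if len(j): pts.append((u0+j.mean(),v0+i) if ax==0 else (u0+i,v0+j.mean())); print(len(j),end=" ")
    L[n]=cv2.fitLine(np.float32(pts),cv2.DIST_HUBER,0,.01,.01).ravel(); print(n,r(L[n]))
N=[]
for n,l in L.items():
    o,d1=ray(n,*(l[2:]-15*l[:2]));_,d2=ray(n,*(l[2:]+15*l[:2]));nn=np.cross(d1,d2);N.append((nn/np.linalg.norm(nn),o))
d=np.cross(N[0][0],N[1][0]);d/=np.linalg.norm(d);d*=np.sign(d[0])
p0=plane("top",*L["top"][2:],.038)
p=np.linalg.lstsq(np.array([N[0][0],N[1][0],d]),[N[0][0]@N[0][1],N[1][0]@N[1][1],d@p0],rcond=None)[0]
print("tool line pt",r(p),"dir",r(d),"yaw",np.arctan2(d[1],d[0]))
l=L["top"];c=lambda v:(l[2]+(v-l[3])/l[1]*l[0],v)
tip=plane("top",179.5,219.5,.044);bl=plane("top",*c(270.5),.038);print("tip",r(tip),"blunt",r(bl),"len",np.linalg.norm(tip-bl))
print("tri gold",tri((211.3,189),(179.5,222.5)))
print("rack combs: ",[r(plane("top",150+x/4,210+y/4,.04)) for x,y in((50,95),(338,190),(10,205),(298,297))])
E
python3 meas.py
```

```text
blue [0.6629 0.0234 0.3096] 0.0
blue [ 0.6726 -0.0163  0.3073] 0.0005
blue [ 0.7182 -0.0071  0.3276] 0.0012
blue [0.714  0.0376 0.3243] 0.0019
yaw from front edge 0.23854974076400337 from length 0.23643998174881667 rise 19.40248641883084
rim top [0.626  0.0016 0.298 ]
foot [0.7509 0.0812 0.008 ]
foot [ 0.6518 -0.061   0.008 ]
counter [ 0.5774 -0.178   0.054 ] 0.0027 plane [ 0.5783 -0.1788  0.055 ]
counter [ 0.5576 -0.258   0.0579] 0.0006 plane [ 0.5581 -0.2591  0.055 ]
counter [ 0.459  -0.2283  0.0727] 0.0078 plane [ 0.462  -0.2359  0.055 ]
counter [ 0.4758 -0.1556  0.0515] 0.0004 plane [ 0.4759 -0.1551  0.055 ]
centre [ 0.5186 -0.2072  0.055 ] tri [ 0.5175 -0.205   0.059 ]
yaw -0.2320172308407632 -0.20861836698178715 size 0.10197768868581096 0.08232786226657164
bar [ 0.5057 -0.182   0.095 ] [ 0.5308 -0.2253  0.095 ] [ 0.5182 -0.2036  0.095 ] yaw -1.045928330814853
line yaw -1.064582010743014 [ 0.5074 -0.188   0.099 ] [ 0.5181 -0.2074  0.099 ] red [ 0.4781 -0.1977  0.055 ]
8 7 8 9 10 8 8 7 7 8 7 7 7 7 8 7 7 10 8 8 8 7 8 9 9 7 8 7 top [  0.3473  -0.9377 167.05   252.9   ]
10 9 8 9 9 11 13 13 13 13 13 13 13 13 13 13 14 14 14 15 16 17 16 14 16 16 16 16 17 20 scene [ 9.887000e-01 -1.500000e-01  1.849000e+02  2.031625e+02]
tool line pt [0.4898 0.3382 0.0291] dir [ 0.8936 -0.1627 -0.4183] yaw -0.18006336232330453
tip [0.5772 0.3077 0.044 ] blunt [0.4496 0.3481 0.038 ] len 0.13396636779938753
tri gold (array([0.568683  , 0.30730787, 0.04615697]), np.float64(0.0018014817445740155))
rack combs:  [array([0.5405, 0.3487, 0.04  ]), array([0.4866, 0.1668, 0.04  ]), array([0.4717, 0.3688, 0.04  ]), array([0.4203, 0.1885, 0.04  ])]
```

```bash
cat > tgt.py <<'E'
from h import *
from scipy.spatial.transform import Rotation as R
YC=.235; GL=np.array([.6406,-.003,.27])
RC=R.from_euler("xyz",[0,-np.radians(25),YC]).as_matrix()   # camera_head axes (columns)
FO=GL-.09*RC[:,0]
RT=np.c_[RC[:,1],-RC[:,0],RC[:,2]]                          # wanted tool axes: -y = line of sight
SH_END=FO-RT@np.array([-.008,-.081,.006])
KN=np.array([.518,-.205,.092])
def rpy(M): return R.from_matrix(M).as_euler("xyz")
# TCP from tool axes: TCP z=-tool z, TCP y=+-tool x
def tcp(RTm,s=1): y=s*RTm[:,0]; z=-RTm[:,2]; return np.c_[np.cross(y,z),y,z]
E
python3 - <<'E'
from tgt import *
ims={n:cv2.imread(f"pics/{n}0.png")[:,:,::-1].copy() for n in ("scene","top")}
print("blunt tri",tri((166.6,207.6),(161.5,270)))
# tool yaw from the top-view centre line on z=.038
l=(.3473,-.9377,167.05,252.9);a=plane("top",l[2]-15*l[0],l[3]-15*l[1],.038);b=plane("top",l[2]+15*l[0],l[3]+15*l[1],.038)
d=b-a;y=np.arctan2(d[1],d[0]);print("line yaw",y,a,b)
print("FO",FO,"SHEND",SH_END)
th=np.linspace(0,2*np.pi,24)
pts=[GL+.031*(np.cos(t)*RC[:,1]+np.sin(t)*RC[:,2]) for t in th]+[GL,FO,KN+[0,0,.007]]
for n in ims:
    for p in pts:
        u,v=np.round(proj(n,p)).astype(int); ims[n][v,u]=(255,255,0)
crops("pics/c4.png",[("top",280,135,80),("scene",300,125,80),("top",350,215,80),("scene",310,290,80)],ims)
for s in(1,-1):
    M=tcp(RT,s); print(s,"end",env.solve_ik(SH_END,rpy(M)))
for y in(-1.055,-1.055+np.pi,-.2,-.2+np.pi): print(y,env.solve_ik(KN,[np.pi,0,y]))
E
```

```text
blunt tri (array([0.45022954, 0.34538123, 0.04134101]), np.float64(0.0015789897442567635))
line yaw -0.2940030534877874 [0.45832254 0.34544957 0.038     ] [0.52868938 0.32414407 0.038     ]
FO [ 0.56127424 -0.02199247  0.23196436] SHEND [ 0.49048433 -0.03071515  0.19229443]
1 end [ 0.75104044  0.85638943 -1.24853879  2.36853879  1.76956711  0.77055304
  0.04844285]
-1 end [ 0.30523455  0.59556372 -0.40510969  2.38918503  2.66673536  0.26296911
  2.30515868]
-1.055 [ 0.18162458  0.85236051  0.19309575  1.90297139 -0.36217862  0.41997903
 -1.98309855]
2.0865926535897934 [ 0.52414244  0.86158996 -0.39316912  1.88454686  0.6248532   0.52014944
  0.21690132]
-0.2 [ 0.28347213  0.83914828  0.01804759  1.89755923 -0.03407222  0.40517639
 -1.44395057]
2.941592653589793 [ 0.63898298  0.90200572 -0.59988197  1.87834134  0.84264841  0.63528914
  0.87434118]
```

View pics/c4.png

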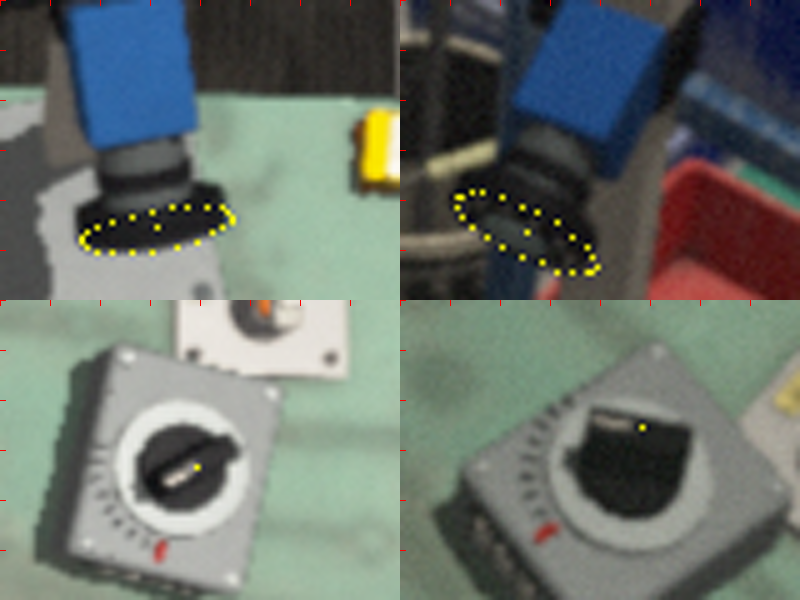

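The overlay lines up with the ring light to within about 3 mm, so I'll nudge the lens centre slightly. The knob point sits on the bar. Next is the knob.

```bash
sed -i 's/^YC=.*/YC=.225; GL=np.array([.640,-.0005,.27])/; s/^KN=.*/KN=np.array([.517,-.2055,.092])/' tgt.py
python3 - <<'E'
from tgt import *
y0=-1.055+np.pi
env.gripper_to(.05)
env.movep(KN+[0,0,.06],[np.pi,0,y0])
hit=env.movel(KN,.08,max_force=8); s=env.observe(); print(hit,s["tool_pos"],s["time"])
if not hit:
    env.gripper_to(.0,40); s=env.observe(); print(s["opening"],s["gripper_force"],s["tool_pos"])
    y=y0; m0=s["moment"]
    while y<y0+1.0:
        y+=.1; env.movel(KN,.15,rotation=[np.pi,0,y]); s=env.observe()
        print(round(y-np.pi,3),round(s["tcp_rot"][2],3),np.round(s["moment"]-m0,2),np.round(s["wrist_force"],1),round(s["time"],2))
        if abs(s["moment"][2]-m0[2])>.5: break
E
```

```text
False [ 0.51732485 -0.20553139  0.09230904] 3.2833
0.013165741125294677 42.23291873931885 [ 0.51836843 -0.20524983  0.09268244]
-0.955 2.185 [ 0.05 -0.14  0.03] [2.9 0.6 5.1] 3.94
-0.855 2.285 [-0.02 -0.11  0.06] [2.3 0.4 4.5] 4.19
-0.755 2.385 [-0.05 -0.16  0.06] [3.2 1.  6.1] 4.44
-0.655 2.485 [-0.09 -0.13  0.05] [3.6 0.  5.4] 4.69
-0.555 2.585 [-0.08 -0.12  0.09] [2.3 0.7 6.7] 4.94
-0.455 2.685 [-0.17 -0.17  0.04] [3.4 0.1 7.4] 5.19
-0.355 2.785 [-0.14 -0.12  0.1 ] [2.  1.1 6.1] 5.44
-0.255 2.885 [-0.24 -0.22  0.04] [2.7 0.6 6.4] 5.69
-0.155 2.98 [-0.13 -0.34 -1.06] [3.8 0.2 5.8] 5.94
```

The knob turned about 0.83 rad and met the stop, with the moment jumping to -1.06 N m. Now I'll release it and go to the tool by a detour that stays clear of the camera.

```bash
cat >> tgt.py <<'E'
SH=np.array([.4995,.332,.038]); YT=-.292
E
python3 - <<'E'
from tgt import *
env.movel(KN,.15,rotation=[np.pi,0,2.945])
env.gripper_to(.05); env.movel(KN+[0,0,.08],.15)
for s in(1,-1):
    g=rpy(tcp(R.from_euler("z",YT+np.pi/2+np.pi).as_matrix(),s)); e=rpy(tcp(RT,s)); r=lambda q:None if q is None else np.round(q,2)
    print(s,g,e); print(r(env.solve_ik([.38,0,.25],g)),r(env.solve_ik(SH,g)),r(env.solve_ik(SH+[0,0,.2],g)),r(env.solve_ik(SH_END,e)))
print(SH_END,FO,env.observe()["time"])
imaging_t=imaging.capture("top");cv2.imwrite("pics/top1.png",imaging_t[:,:,::-1])
E
```

```text
1 [ 3.14159265  0.         -0.292     ] [-3.14159265  0.43633231 -2.91659265]
[-0.76  0.62  1.09  2.28 -0.87  0.74 -0.91] [-0.9   1.02  0.44  1.79 -0.81  0.52 -1.79] [-1.18  0.92  1.09  1.69 -0.91  1.11 -1.67] [ 0.67  0.77 -1.07  2.38  1.86  0.63 -0.06]
-1 [3.14159265 0.         2.84959265] [ 3.14159265 -0.43633231  0.225     ]
[ 0.44  0.48 -0.81  2.23  0.58  0.65  0.48] [-0.36  1.01 -0.54  1.76  0.85  0.62 -0.14] [-0.27  0.75 -0.71  1.64  0.57  0.97  0.1 ] [ 0.29  0.59 -0.41  2.39  2.65  0.27  2.3 ]
[ 0.48961469 -0.02671263  0.19229443] [ 0.56048829 -0.01869827  0.23196436] 7.3167
```

```bash
python3 - <<'E'
from tgt import *
g=np.array([np.pi,0,YT+np.pi]); r=lambda x:np.round(x,3)
env.movep([.38,0,.22],g); env.movep(SH+[0,0,.10],g)
hit=env.movel(SH,.1,max_force=10); s=env.observe(); print(hit,r(s["tool_pos"]),s["time"])
if not hit:
    env.gripper_to(0,80); s=env.observe(); print(r(s["opening"]),r(s["gripper_force"]),r(s["tool_pos"]))
    env.movel(SH+[0,0,.17],.12); s=env.observe(); print(r(s["opening"]),r(s["tool_pos"]),r(s["tcp_rot"]),r(s["wrist_force"]),s["time"])
    e=rpy(tcp(RT,1))
    for d in(0,.05,.08): print(d,env.solve_ik(SH_END-d*RC[:,0],e))
    ims={n:imaging.capture(n) for n in("scene","top")}
    for n in ims: cv2.imwrite(f"pics/{n}2.png",ims[n][:,:,::-1])
    crops("pics/c5.png",[("top",130,180,100),("scene",150,130,100),("top",350,215,80),("scene",310,290,80)],ims)
E
```

```text
False [0.5   0.332 0.039] 10.8667
0.015 78.474 [0.5   0.332 0.039]
0.015 [0.499 0.332 0.207] [-3.14e+00 -1.00e-03  2.85e+00] [ 0.163 -1.072 -1.938] 12.8417
0 [ 0.60172432  0.71456636 -0.93703862  2.38006251  1.94784278  0.52831318
 -0.14960404]
0.05 [ 0.60456359  0.75061251 -0.91992348  2.52082871  2.19387707  0.61558617
 -0.40109115]
0.08 None
```

View pics/c5.png

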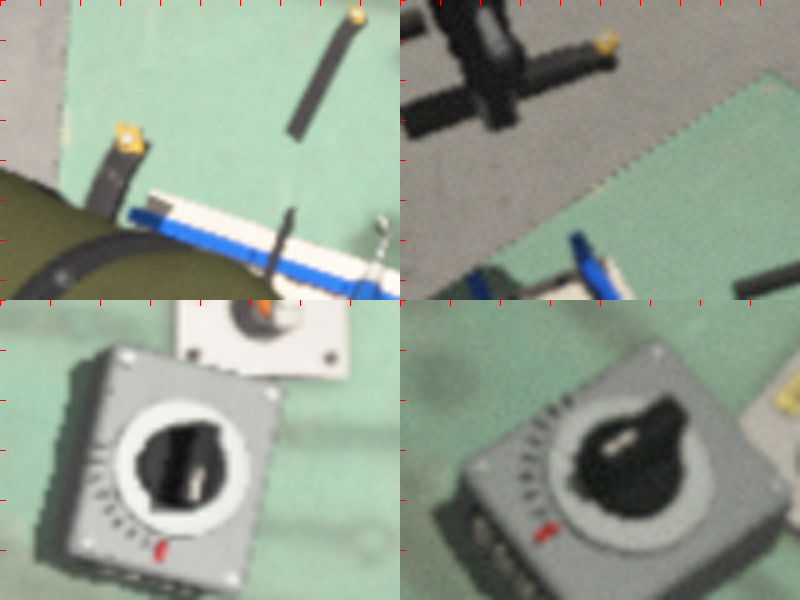

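The tool is held cleanly by the shank with the gold insert facing away, at about (182,214) in the top view and (202,140.5) in the scene view. The knob's white line now points to the red mark. I'll check the tip's position in the hand, then move to the focus.

```bash
python3 - <<'E'
from tgt import *
ims={n:cv2.imread(f"pics/{n}2.png") for n in("scene","top")}
c={}
for n,(u,v,w,h) in(("top",(150,200,30,30)),("scene",(190,130,25,20))):
    H,S,V=cv2.cvtColor(ims[n][v:v+h,u:u+w],cv2.COLOR_BGR2HSV).astype(int).transpose(2,0,1)
    k=np.argwhere((H>8)&(H<32)&(S>100)&(V>100)); c[n]=k.mean(0)[::-1]+[u,v]; print(n,len(k),c[n])
p,e=tri(c["scene"],c["top"]); print("gold",p,e)
s=env.observe(); M=R.from_euler("xyz",s["tcp_rot"]).as_matrix(); Rt=np.c_[M[:,1],-M[:,0],-M[:,2]]; Rt[:,1]=np.cross(Rt[:,2],Rt[:,0])
print("in tool axes from TCP",Rt.T@(p-s["tool_pos"]))
tp=plane("top",182,210.8,.213);print("front edge in tool axes",Rt.T@(tp-s["tool_pos"]))
# bar line vs red mark
for n,(u,v,w,h) in(("top",(380,240,16,20)),("scene",(345,310,20,15))):
    g=ims[n][v:v+h,u:u+w].max(2).astype(float); k=np.argwhere((g>105)&(ims[n][v:v+h,u:u+w].min(2)>80)); 
E
```

```text
top 33 [162.21212121 214.81818182]
scene 16 [200.9375 141.125 ]
gold [0.56717156 0.30744934 0.21227542] 0.0023342261100345848
in tool axes from TCP [-0.0036855  -0.07203518  0.00502314]
front edge in tool axes [-0.04083132 -0.09438357  0.00572385]
```

```bash
sed -i 's/^SH_END=.*/SH_END=FO-RT@np.array([-.006,-.0795,.006])/' tgt.py
python3 - <<'E'
from tgt import *
r=lambda x:np.round(x,3)
e=rpy(tcp(RT,1)); g=[np.pi,0,YT+np.pi]
env.movel([.40,.22,.22],.15)
env.movep(SH_END-.04*RC[:,0],e); s=env.observe(); print(r(s["tool_pos"]),r(s["tcp_rot"]),r(e),s["time"],r(s["joint_pos"]))
env.movel(SH_END,.05); s=env.observe(); print(r(s["tool_pos"]-SH_END),r(s["opening"]),s["time"])
ims={n:imaging.capture(n) for n in("scene","top")}
for n in ims: cv2.imwrite(f"pics/{n}3.png",ims[n][:,:,::-1])
crops("pics/c6.png",[("top",260,150,80),("scene",285,130,80),("top",350,215,80),("scene",310,290,80)],ims)
E
```

```text
[ 0.457 -0.036  0.176] [ 3.141  0.437 -2.917] [-3.142  0.436 -2.917] 15.5083 [ 0.565  0.713 -0.838  2.486  2.227  0.538 -0.421]
[-0.001 -0.    -0.   ] 0.014 16.4583
```

View pics/c6.png

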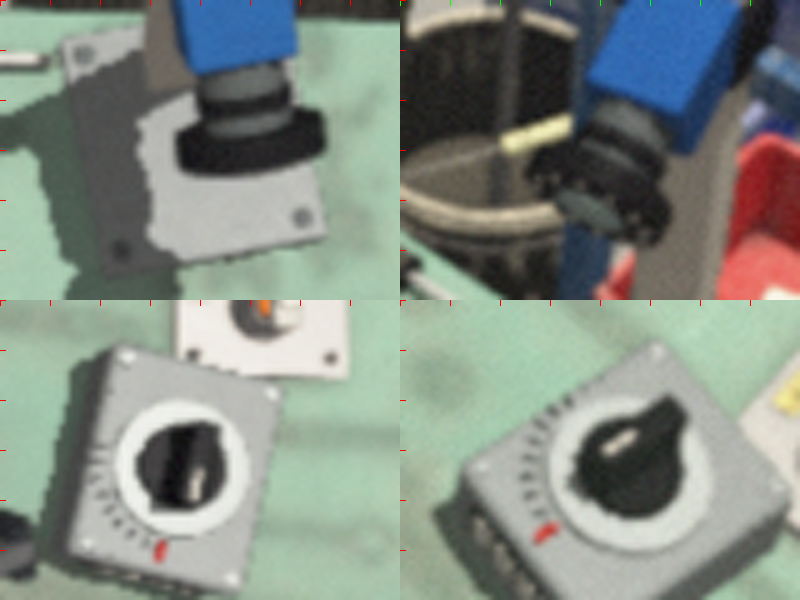

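The ring light and knob look unchanged, but the tool is outside these crops. The glass is at about (323,172.6) in the scene view. I'll crop around the tip, locate the insert and check the glass in both views.

```bash
python3 - <<'E'
from tgt import *
ims={n:cv2.imread(f"pics/{n}3.png")[:,:,::-1].copy() for n in("scene","top")}
for n in ims: print(n,"GL",proj(n,GL).round(1),"FO",proj(n,FO).round(1))
c={}
for n in ims:
    u,v=(proj(n,FO)-20).astype(int); H,S,V=cv2.cvtColor(ims[n][v:v+40,u:u+40],cv2.COLOR_RGB2HSV).astype(int).transpose(2,0,1)
    k=np.argwhere((H>8)&(H<32)&(S>100)&(V>100)); 
    if len(k): c[n]=np.median(k,0)[::-1]+[u,v]; print(n,len(k),c[n],k.min(0)[::-1]+[u,v],k.max(0)[::-1]+[u,v])
if len(c)==2:
    p,e=tri(c["scene"],c["top"]); print("gold",p,e,"in focus frame",RC.T@(p-FO))
for n in ims:
    for q in(GL,FO): a=np.round(proj(n,q)).astype(int); ims[n][a[1],a[0]]=(255,0,255)
a,b=proj("top",FO).astype(int)-[40,45],proj("scene",FO).astype(int)-[50,50]
crops("pics/c7.png",[("top",*a,100),("scene",*b,100)],ims); print(a,b)
E
```

```text
scene GL [323.5 170.8] FO [303.3 210. ]
top GL [309.7 180.7] FO [316.3 222. ]
scene 41 [301. 214.] [297 209] [303 217]
top 31 [316. 225.] [312 222] [320 228]
gold [ 0.55467115 -0.01859401  0.22478424] 0.0006544682922147851 in focus frame [-0.00815259  0.00139948 -0.00412077]
[276 177] [253 160]
```

View pics/c7.png

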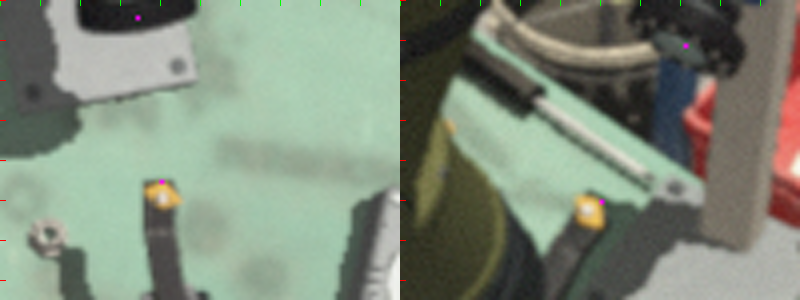

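The insert's tip sits on the projected focus mark in both views: (316,222) top and (303,210) scene. The glass mark also falls on the glass. One numeric check of the knob's line direction before handing in.

```bash
python3 - <<'E'
from tgt import *
for tag in("0","3"):
  for n,(u,v,w,h) in(("top",(377,243,18,17)),("scene",(342,308,22,16))):
    g=cv2.imread(f"pics/{n}{tag}.png")[v:v+h,u:u+w].min(2).astype(float)
    m=(g>95).astype(np.uint8); k,l,s,c=cv2.connectedComponentsWithStats(m)
    for i in range(1,k):
        if 4<=s[i,4]<=40 and s[i,0]>0 and s[i,1]>0 and s[i,0]+s[i,2]<w and s[i,1]+s[i,3]<h:
            p=np.argwhere(l==i)[:,::-1]; wt=g[l==i]-60; mu=np.average(p,0,wt); d=np.linalg.eigh(np.cov(p.T,aweights=wt))[1][:,1]
            q=[plane(n,*(mu+[u,v]+t*d),.099) for t in(-3,0,3)]; e=q[2]-q[0]; e*=np.sign(e[0])
            c0=q[1]-KN; print(tag,n,s[i,4],"line yaw",np.arctan2(e[1],e[0]).round(3),"from axis",np.round(c0[:2],4),"yaw",np.arctan2(-c0[1],-c0[0]).round(3))
E
```

```text
0 top 16 line yaw -1.027 from axis [-0.0029  0.0085] yaw -1.241
0 scene 6 line yaw -0.964 from axis [-0.0047  0.0109] yaw -1.161
3 top 14 line yaw -0.21 from axis [-0.0073  0.001 ] yaw -0.136
3 scene 21 line yaw -0.24 from axis [-0.0095  0.003 ] yaw -0.307
```

The white line now lies at -0.21 and -0.24 rad in the two views. The counter's axis is at -0.22, so the knob is at its zero stop.

```bash
python3 - <<'E'
from tgt import *
env.movel(SH_END+.0015*RC[:,0],.03); env.sleep(.5)
s=env.observe(); print(s["opening"],s["gripper_force"],s["time"],abs(s["joint_vel"]).max()); print(env.sign_off())
E
```

```text
0.014435536702277284 77.96162366867065 17.3083 0.00160820707787067
the job is handed in; nothing more can be done
None
```

I handed the job in at 17.3 s: by my camera measurements the knob is at its zero stop and the turning tool is held steady, insert end to the lens, with its tip within a few mm of the focus; sign-off returned no verdict.

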